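# Put the coax adapters away by sample

## Task

The tuner test is over: pick out the four loose silver coaxial adapters from the bench mat and put each one away in the bin whose strapped-down sample has the same shape, lying flat on the bin's floor. Set them down inside the bins rather than dropping them in, and leave the ferrite ring and the black finned dummy load where they lie.

Things in the scene. Friction and masses are not known exactly. Their poses are not given: they have to be found in the camera images.
- straight: straight coaxial adapter: square middle block (28 mm in x, 24 mm wide in y) with a connector on each end, 72 mm long along x. Silver metal, 24 mm high, loose, flat on the 2 mm mat. Connectors 20 mm round. Origin: centre of its outline from above, on its underside; z up. Grip the block at the origin, closing along y on 24 mm. 0.16 kg
- elbow: right-angle adapter, an L: 74 (x) by 48 mm (y). Corner at x -25, y -12; long leg to +x (neck, then connector), short leg to +y. Silver metal, 24 mm high, loose, flat on the 2 mm mat. Connectors 20 mm round. Origin: centre of its outline from above, on its underside; z up. Grip the neck at x +3, y -12, closing along y on 20 mm (flat from x -13 to +15). 0.20 kg
- tee: three-way adapter, a T: 72 (x) by 74 mm (y). Bar along x at y -25; stem to +y (neck, then connector). Silver metal, 24 mm high, loose, flat on the 2 mm mat. Connectors 20 mm round. Origin: centre of its outline from above, on its underside; z up. Grip the neck at x 0, y +3, closing along x on 20 mm (flat from y -13 to +15). 0.26 kg
- ulink: U-link, a U: 52 (x) by 76 mm (y). Bar 24 mm wide along y at x -14; connectors to +x at y +28 and -28, 36 mm gap between. Silver metal, 24 mm high, loose, flat on the 2 mm mat. Connectors 20 mm round. Origin: centre of its outline from above, on its underside; z up. Grip the bar at x -14, y 0, closing along x on 24 mm. 0.28 kg
- bin_straight: fixed black bin with a straight adapter for its sample, strapped (yellow) on a grey ledge behind it (+x). Compartment 114 (x) by 124 mm (y) inside, walls 4, floor 4, rim 40 mm above the underside, which is on the 2 mm mat. Ledge 90 mm deep, sample top 32 mm above the underside. Origin: compartment centre, underside; x to the ledge. Bins differ only by sample, in any order.
- bin_elbow: fixed black bin with a right-angle adapter (L) for its sample, strapped (yellow) on a grey ledge behind it (+x). Compartment 114 (x) by 124 mm (y) inside, walls 4, floor 4, rim 40 mm above the underside, which is on the 2 mm mat. Ledge 90 mm deep, sample top 32 mm above the underside. Origin: compartment centre, underside; x to the ledge. Bins differ only by sample, in any order.
- bin_tee: fixed black bin with a three-way adapter (T) for its sample, strapped (yellow) on a grey ledge behind it (+x). Compartment 114 (x) by 124 mm (y) inside, walls 4, floor 4, rim 40 mm above the underside, which is on the 2 mm mat. Ledge 90 mm deep, sample top 32 mm above the underside. Origin: compartment centre, underside; x to the ledge. Bins differ only by sample, in any order.
- bin_ulink: fixed black bin with a U-link (U) for its sample, strapped (yellow) on a grey ledge behind it (+x). Compartment 114 (x) by 124 mm (y) inside, walls 4, floor 4, rim 40 mm above the underside, which is on the 2 mm mat. Ledge 90 mm deep, sample top 32 mm above the underside. Origin: compartment centre, underside; x to the ledge. Bins differ only by sample, in any order.
- ferrite: bystander: dark grey ferrite ring core, 60 mm outside, 36 mm hole, 20 mm high, 0.16 kg, loose on the mat among the adapters. Origin: its axis, on the underside.
- dummy_load: bystander: black finned block 50 by 44 by 34 mm high with one short connector, reaching 41 mm from the origin towards +x; 0.22 kg, loose on the mat among the adapters. Origin: centre of the block, on the underside.
Mind the look-alikes: they are no part of the job. Leave any brown or purple look-alike of the ulink alone.

How it is judged:
At the end, for the whole second after the job is handed in: Each adapter lies flat (0.12 rad) and still on the floor of the bin with its own shape of sample (underside under 10 mm above the bin's, origin within 50 mm in x, 55 mm in y of the compartment centre), released; ferrite ring and dummy load within 20 mm of their start (x of straight in the frame of bin_straight between -0.05 and 0.05 m and y of straight in the frame of bin_straight between -0.055 and 0.055 m and z of straight in the frame of bin_straight below 0.01 m and angle between each of straight, elbow, tee, ulink's own z axis and vertical below 0.12 rad and linear speed of each of straight, elbow, tee, ulink below 0.02 m/s and x of elbow in the frame of bin_elbow between -0.05 and 0.05 m and y of elbow in the frame of bin_elbow between -0.055 and 0.055 m and z of elbow in the frame of bin_elbow below 0.01 m and x of tee in the frame of bin_tee between -0.05 and 0.05 m and y of tee in the frame of bin_tee between -0.055 and 0.055 m and z of tee in the frame of bin_tee below 0.01 m and x of ulink in the frame of bin_ulink between -0.05 and 0.05 m and y of ulink in the frame of bin_ulink between -0.055 and 0.055 m and z of ulink in the frame of bin_ulink below 0.01 m and distance of each of ferrite, dummy_load from where it was at the start of the episode below 0.02 m); the robot touches nothing.
It fails at once if the ferrite ring or the finned dummy load was pushed more than 20 mm from its place (distance of any of ferrite, dummy_load from where it was at the start of the episode above 0.02 m).
It fails at once if the straight adapter was dropped or thrown: it fell free at more than 0.3 m/s while its underside was over 35 mm above the bench (contact force between straight and the fingers below 0.05 N and height (world z) of straight above 0.035 m and linear speed of straight above 0.3 m/s).
It fails at once if the right-angle adapter was dropped or thrown: it fell free at more than 0.3 m/s while its underside was over 35 mm above the bench (contact force between elbow and the fingers below 0.05 N and height (world z) of elbow above 0.035 m and linear speed of elbow above 0.3 m/s).
It fails at once if the three-way adapter was dropped or thrown: it fell free at more than 0.3 m/s while its underside was over 35 mm above the bench (contact force between tee and the fingers below 0.05 N and height (world z) of tee above 0.035 m and linear speed of tee above 0.3 m/s).
It fails at once if the U-link was dropped or thrown: it fell free at more than 0.3 m/s while its underside was over 35 mm above the bench (contact force between ulink and the fingers below 0.05 N and height (world z) of ulink above 0.035 m and linear speed of ulink above 0.3 m/s).
It also fails if it takes over 104 s, if anything falls off the work surface, if the arm or the gripper's body presses on something with over 40 N, if the wrist force passes 120 N, or if a joint passes its speed limit or range.

## Robot

A 6-joint arm with a two-finger parallel gripper is mounted at the origin on the work surface. World frame = base frame: x ahead of the robot, y to its left, z up, the work surface at z = 0. Lengths are in m, angles in rad, forces in N, time in s.
With the tool pointing down it reaches from about 0.35 to 0.775 m from the base axis. Payload 5.5 kg.
Tool frame: the origin (TCP) lies at the very end of the fingers, on their centre line; the grasp point (between the pads) lies 19 mm behind it; z points along the fingers, y is the line along which they close (so a half turn about z gives the same grasp; the last joint's range is limited). The gripper opens to 85 mm and grips with 20 to 120 N. Pads are 22 mm wide; open, the fingers measure 114 mm over their backs; the gripper's body (76 mm by 85 mm) begins 54 mm behind the grasp point. The pads swing forward as they close: fully open they stand 13 mm farther back than shut.
Start: joints at [-1.447, 0.313, 0.046, 1.304, 0, 1.431], TCP at [0.15, -0.555, 0.231] pointing down, gripper open.
Joint ranges: [-2.76, 2.76], [-0.86, 1.69], [-1.03, 1.26], [-2.2, 2.34], [-1.47, 1.5], [-3.14, 3.14]. Speed limits (rad/s): [2.57, 2.57, 3.14, 3.14, 3.14, 3.14].

## Interface

Orientations are given as a unit quaternion [w, x, y, z].
In Python, from workcell import get_state, read_camera, hand_in gives the robot as it stands.
- The arm moves only by the tool send_rows, never from a script. Its argument "increments" is a list of rows, each an object of numbers: "dx", "dy", "dz": the shift along the world's x, y, z in units of 25 mm (1.0 is 25 mm); "roll": the turn about the world's z in units of 8 degrees (1.0 is 8 degrees); "claw": the opening, from -1 (shut) to 1 (fully open). In form: [{"dx": .., "dy": .., "dz": .., "roll": .., "claw": ..}, ...]. A call has exactly 5 rows; each row is the pose to reach, as a shift and turn from the pose commanded when the call began; what a row does not reach only later rows make up. A row lasts 1/8 s, in which the tool goes at most 62.5 mm and 10.7 degrees, less where a joint would pass 70% of its speed; a pose out of reach is approached as far as the arm can. A call with a gripper value outside its range is refused whole. The fingers move at their own pace and stop on an object; "grip_force" is the grip in N (left out, the last holds). Time passes only in rows, so rows that repeat a pose let the fingers close, or fill a call up. It gives the time, the measured TCP pose, the force, the opening and the grip force at its end, in the units of the state.
- get_state(): the state, without advancing time (a new reading comes with each control period).
- read_camera(name): name is "side" or "top"; returns a dict with "image" (384x512x3 uint8, blue, green, red), "fx", "fy", "cx", "cy" (pixels), "world_to_cam" (4x4, takes a point from world to camera coordinates). Camera axes: x right, y up, looking along -z (the intrinsics and any distortion apply to the point x, -y, -z); pixel columns grow to the right and rows downward; lengths in m; the calibration is good to about 2 mm. A picture is of the moment at which its call begins. There is no depth.
- hand_in(): hands the job in; it is judged then, once.
The state is a dict: "clock": time; "joint_pos": joint angles; "qvel": joint speeds; "tau": joint torques, N m; "tcp_pos": TCP position; "orientation": TCP orientation; "wrist_force": force on the tool from outside, world axes, zero at the start; "ft_torque": the same for the moment, N m; "finger_gap": finger opening in m; "grip_force": force on a finger pad.
Only numpy, scipy, OpenCV 4.12 (cv2) and the standard library are available. Lean on these libraries where they do the work, as an engineer would, in place of code of your own. Each camera call takes 0.05 s, during which the arm holds its last target. There are 200 camera calls.

## Working session

There is one attempt and no reset: what is moved stays moved. The work goes in short steps, Python scripts to look and compute and a tool call to move; the robot and the scene stay as the last step left them, time stands still between calls to the robot, and variables do not carry over. Pictures are saved under pics/ and viewed, at most 14 in all, crops included, and the job is handed in when it is done.

Besides the shell and the picture viewer there is one more tool, called in YAML: its name, and indented under it one key for each argument. send_rows: Moves the arm, as the interface text tells. Its arguments: {"type":"object","properties":{"increments":{"type":"array","items":{"type":"object","properties":{"dx":{"type":"number"},"dy":{"type":"number"},"dz":{"type":"number"},"roll":{"type":"number"},"claw":{"type":"number"}}}},"grip_force":{"type":"number"}},"required":["increments"]}

```bash
mkdir -p pics; cat > h.py <<'E'
import numpy as np, cv2, json
from workcell import get_state, read_camera, hand_in
def shot(name, fn=None):
    c=read_camera(name)
    if fn: cv2.imwrite('pics/'+fn,c['image'])
    return c
def ray(c,u,v,z):
    M=np.array(c['world_to_cam']);R=M[:3,:3];t=M[:3,3]
    d=np.array([(u-c['cx'])/c['fx'],-(v-c['cy'])/c['fy'],-1.])
    o=-R.T@t;w=R.T@d
    return o+w*(z-o[2])/w[2]
def proj(c,p):
    M=np.array(c['world_to_cam']);q=M[:3,:3]@np.array(p)+M[:3,3]
    return c['cx']+c['fx']*q[0]/-q[2], c['cy']+c['fy']*(-q[1])/-q[2]
E
python3 - <<'E'
from h import *
for n in('top','side'):
    c=shot(n,n+'0.png')
    M=np.array(c['world_to_cam']);print(n,c['fx'],c['fy'],c['cx'],c['cy'],[k for k in c],-M[:3,:3].T@M[:3,3])
    cv2.imwrite(f'pics/{n}0.png',cv2.resize(c['image'],(800,600),interpolation=cv2.INTER_CUBIC))
    for p in [(0,0),(511,0),(0,383),(511,383)]: print(p,ray(c,*p,0.0).round(3))
print(get_state())
E
```

```text
top 462.9951202484159 462.9951202484159 249.73381132639548 184.73393776347567 ['image', 'fx', 'fy', 'cx', 'cy', 'world_to_cam'] [ 0.36012071 -0.00979199  1.35255788]
(0, 0) [0.991 0.72  0.   ]
(511, 0) [ 1.017 -0.816  0.   ]
(0, 383) [-0.121  0.671  0.   ]
(511, 383) [-0.115 -0.785  0.   ]
side 396.67724690192233 396.67724690192233 259.2001388484802 198.2743543612508 ['image', 'fx', 'fy', 'cx', 'cy', 'world_to_cam'] [ 0.41029926 -0.9961925   0.723394  ]
(0, 0) [-2.555  4.873  0.   ]
(511, 0) [3.378 3.475 0.   ]
(0, 383) [-0.081 -0.53   0.   ]
(511, 383) [ 0.896 -0.61   0.   ]
{'clock': 0.1, 'joint_pos': array([-1.44660911e+00,  3.13910205e-01,  4.51180797e-02,  1.30359540e+00,
       -1.17946823e-05,  1.43121008e+00]), 'qvel': array([-0.00043972, -0.00158202,  0.00311367,  0.00134069,  0.00106343,
       -0.00026216]), 'tau': array([ 1.14378108e-03, -4.81730461e+01,  2.99241954e+01,  1.27383240e-02,
       -2.03492937e-05,  8.16065210e-06]), 'tcp_pos': array([ 0.1498568 , -0.55467198,  0.23051705]), 'orientation': array([-7.95618679e-04,  9.91315229e-01,  1.31504687e-01,  2.28483949e-07]), 'wrist_force': array([ 0.49593875,  0.23452872, -0.15015771]), 'ft_torque': array([-0.01069407,  0.02594111, -0.03197912]), 'grip_force': 0.0, 'finger_gap': 0.0854729354786048}
```

View pics/top0.png

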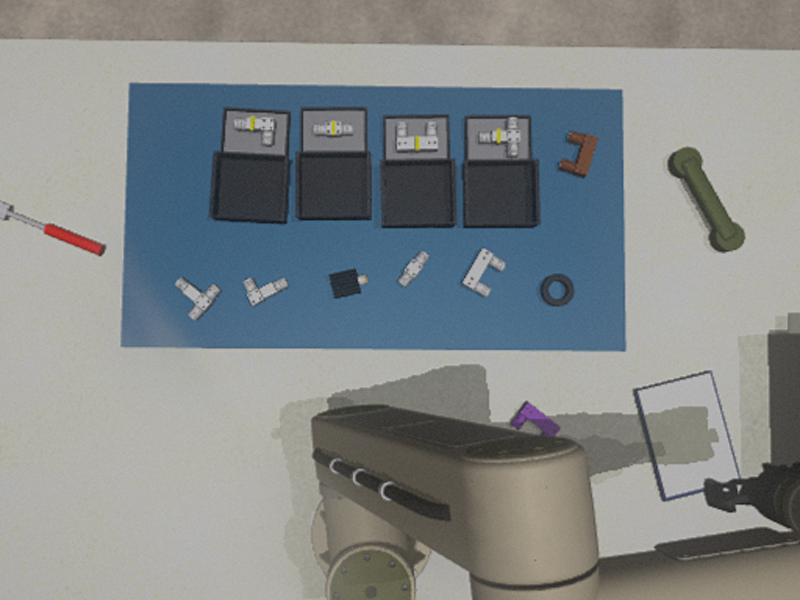

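View pics/side0.png

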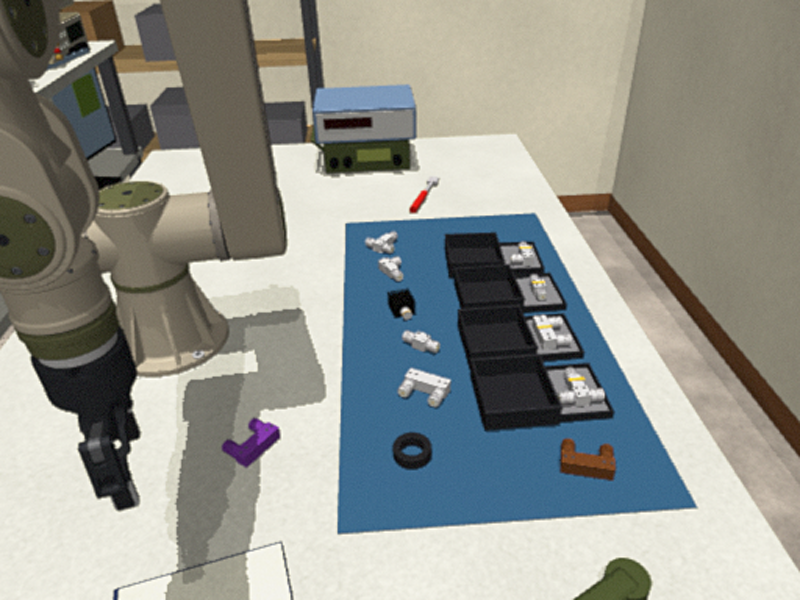

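```bash
cat > meas.py <<'E'
from h import *
def toW(c,pts,z): return np.array([ray(c,u,v,z)[:2] for u,v in pts])
if __name__=='__main__':
    c=read_camera('top'); im=c['image']; hsv=cv2.cvtColor(im,cv2.COLOR_BGR2HSV)
    m=((hsv[...,1]<75)&(hsv[...,2]>105)).astype(np.uint8)
    roi=np.zeros_like(m); roi[150:218,85:390]=1; m*=roi   # adapters area on the mat
    k=6; big=cv2.resize(im,None,fx=k,fy=k,interpolation=cv2.INTER_CUBIC)
    cs,_=cv2.findContours(m,cv2.RETR_EXTERNAL,cv2.CHAIN_APPROX_NONE)
    for q in cs:
        if cv2.contourArea(q)<40: continue
        one=cv2.drawContours(np.zeros_like(m),[q],-1,1,-1)
        v,u=np.nonzero(one); P=toW(c,np.c_[u,v],0.016)*1000
        cen=P.mean(0); w,V=np.linalg.eigh(np.cov(P.T))
        sub=cv2.resize(one*255,None,fx=4,fy=4,interpolation=cv2.INTER_CUBIC)
        e=cv2.findContours((sub>127).astype(np.uint8),0,cv2.CHAIN_APPROX_NONE)[0][0][:,0]
        E=toW(c,(e+.5)/4-.5,0.016)*1000
        print('px',u.mean().round(1),v.mean().round(1),'n',len(u),'cen',cen.round(1))
        r=cv2.minAreaRect(E.astype(np.float32)); print('   rect c',np.round(r[0],1),'size',np.round(r[1],1),'ang',round(r[2],1))
        for i in(1,0):
            a=V[:,i]; b=np.array([-a[1],a[0]]);ea=(E-cen)@a;eb=(E-cen)@b
            print('   axis deg',np.degrees(np.arctan2(a[1],a[0])).round(1),'var',w[i].round(),'ext a',ea.min().round(1),ea.max().round(1),'ext b',eb.min().round(1),eb.max().round(1))
    cv2.imwrite('pics/crop0.png',cv2.resize(im[165:215,100:330],None,fx=3.4,fy=3.4,interpolation=cv2.INTER_CUBIC))
    # bins: rims (z=.042): dark compartments
    d=((hsv[...,2]<75)&(hsv[...,1]<140)).astype(np.uint8); d[:95]=0; d[150:]=0; d[:,:130]=0; d[:,350:]=0
    for q in cv2.findContours(d,cv2.RETR_EXTERNAL,cv2.CHAIN_APPROX_NONE)[0]:
        if cv2.contourArea(q)<300: continue
        x,y,w_,h_=cv2.boundingRect(q); r=cv2.minAreaRect(toW(c,q[:,0],0.042).astype(np.float32)*1000)
        print('dark',x,y,w_,h_,np.round(r[0],1),np.round(r[1],1),round(r[2],1))
E
python3 meas.py
```

```text
px 101.2 212.9 n 140 cen [361.2 396.2]
   rect c [368.1 392.5] size [39.4 56.5] ang 0.5
   axis deg 71.5 var 180.0 ext a -34.2 25.5 ext b -22.1 18.9
   axis deg 161.5 var 76.0 ext a -22.1 18.9 ext b -25.5 34.2
px 167.9 185.1 n 259 cen [443.1 207.1]
   rect c [453.4 205.1] size [50.8 78.7] ang 30.6
   axis deg 102.5 var 513.0 ext a -48.2 35.2 ext b -27.1 25.7
   axis deg -167.5 var 119.0 ext a -27.1 25.7 ext b -35.2 48.2
px 125.8 189.8 n 313 cen [428.1 327.7]
   rect c [436.2 335.8] size [76.6 75.7] ang 50.0
   axis deg 53.1 var 427.0 ext a -27.1 49.7 ext b -38.3 38.0
   axis deg 143.1 var 274.0 ext a -38.3 38.0 ext b -49.7 27.1
px 264.5 171.4 n 193 cen [485.7 -71.4]
   rect c [485.4 -70.6] size [27.1 77.3] ang 53.7
   axis deg 142.4 var 430.0 ext a -38.0 39.3 ext b -14.2 13.2
   axis deg -127.6 var 42.0 ext a -14.2 13.2 ext b -39.3 38.0
px 308.4 173.1 n 356 cen [ 482.1 -198.8]
   rect c [ 479.8 -202.5] size [55.5 80.5] ang 59.7
   axis deg 151.3 var 613.0 ext a -40.2 40.5 ext b -23.3 32.8
   axis deg -118.7 var 219.0 ext a -23.3 32.8 ext b -40.5 40.2
dark 296 95 49 51 [ 633.4 -228.7] [145.2 139.1] 0.7
dark 244 95 48 51 [631.5 -77.8] [144.9 134.9] 0.7
dark 189 95 49 46 [636.6  78.4] [130.3 137.5] 0.8
dark 134 95 53 48 [634.2 229.4] [142.9 138.7] 87.5
```

View pics/crop0.png

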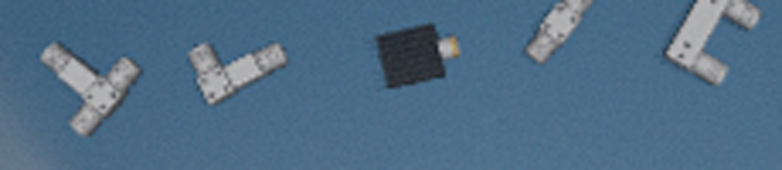

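send_rows:
  increments:
    - {"dx": 1,"dy": 1,"roll": 1.2,"claw": 0.4}
    - {"dx": 2.2,"dy": 2.4,"roll": 2.4,"claw": 0.4}
    - {"dx": 3.6,"dy": 4,"roll": 3.6,"claw": 0.4}
    - {"dx": 5,"dy": 5.5,"roll": 4.8,"claw": 0.4}
    - {"dx": 6.4,"dy": 7,"roll": 6,"claw": 0.4}
  grip_force: 50

```text
schema error: expected keys dx, dy, dz, roll, claw
```

```bash
python3 - <<'E'
from h import *
im=cv2.imread('pics/top0.png'); c=read_camera('top')
im=c['image'];hsv=cv2.cvtColor(im,cv2.COLOR_BGR2HSV)
d=((hsv[...,2]<75)&(hsv[...,1]<140)).astype(np.uint8)
cv2.imwrite('pics/bins0.png',cv2.resize(im[60:150,125:355],None,fx=3.4,fy=3.4,interpolation=cv2.INTER_CUBIC))
for (x0,x1) in [(130,189),(187,240),(240,293),(293,350)]:
    f=[];col=range(x0+12,x1-12)
    for u in col:
        v=[k for k in range(110,160) if d[k,u]]; f.append(ray(c,u,max(v)+.5,.002)[:2]*1000)
    f=np.array(f); s=np.polyfit(f[:,1],f[:,0],1)
    L=[];R=[]
    for v in range(110,134):
        k=[q for q in range(x0,x1) if d[v,q]]
        out=(x0+x1)/2<249
        L.append(ray(c,min(k)-.5,v,.042 if out else .002)[1]*1000); R.append(ray(c,max(k)+.5,v,.002 if out else .042)[1]*1000)
    print('front x',np.median(f[:,0]).round(1),'slope deg',np.degrees(np.arctan(s[0])).round(1),'y',np.median(L).round(1),np.median(R).round(1),'centre',(np.median(f[:,0])+61).round(1),((np.median(L)+np.median(R))/2).round(1))
for n,p in dict(u=(.4867,-.1903),s=(.4855,-.071),e=(.4446,.1964),t=(.4381,.3381)).items(): print(n,np.round(proj(c,(*p,.026)),1))
E
```

```text
front x 571.4 slope deg 2.6 y 301.3 165.1 centre 632.4 233.2
front x 576.6 slope deg -0.6 y 145.7 8.7 centre 637.6 77.2
front x 563.6 slope deg -0.7 y -9.1 -146.6 centre 624.6 -77.8
front x 565.5 slope deg -0.7 y -162.6 -298.9 centre 626.5 -230.8
u [305.9 171.2]
s [264.5 171.2]
e [171.1 184.4]
t [121.4 186.1]
```

View pics/bins0.png

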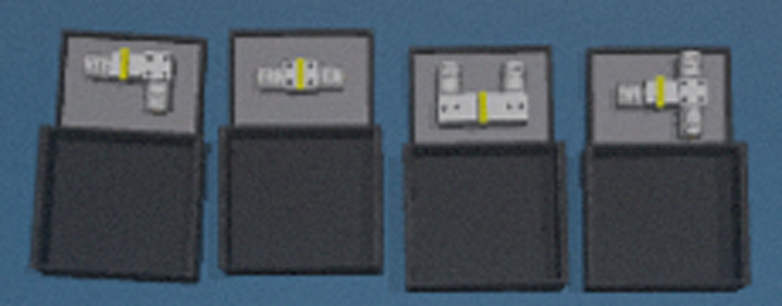

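send_rows:
  increments:
    - {"dx": 1,"dy": 1,"dz": 0,"roll": 1.2,"claw": 0.4}
    - {"dx": 2.2,"dy": 2.4,"dz": 0,"roll": 2.4,"claw": 0.4}
    - {"dx": 3.6,"dy": 4,"dz": 0,"roll": 3.6,"claw": 0.4}
    - {"dx": 5,"dy": 5.5,"dz": 0,"roll": 4.8,"claw": 0.4}
    - {"dx": 6.4,"dy": 7,"dz": 0,"roll": 6,"claw": 0.4}
  grip_force: 50

```text
clock: 0.82
tcp_pos: [0.3108, -0.3788, 0.2313]
orientation: [0.0, 0.851, 0.526, 0.0]
wrist_force: [0.4, -0.8, -0.0]
finger_gap: 0.0595
grip_force: 0.0
```

send_rows:
  increments:
    - {"dx": 1.4,"dy": 1.5,"dz": -0.5,"roll": 1.2,"claw": 0.4}
    - {"dx": 2.8,"dy": 3,"dz": -1,"roll": 2.4,"claw": 0.4}
    - {"dx": 4.2,"dy": 4.6,"dz": -1.5,"roll": 3.6,"claw": 0.4}
    - {"dx": 5.6,"dy": 6.1,"dz": -2,"roll": 4.8,"claw": 0.4}
    - {"dx": 7,"dy": 7.6,"dz": -2.4,"roll": 6,"claw": 0.4}

```text
clock: 1.45
tcp_pos: [0.4857, -0.1887, 0.1708]
orientation: [-0.0, 0.563, 0.826, -0.0]
wrist_force: [1.2, -0.1, -0.4]
finger_gap: 0.06
grip_force: 0.0
```

send_rows:
  increments:
    - {"dx": 0,"dy": 0,"dz": -0.5,"roll": 1.2,"claw": 0.4}
    - {"dx": 0,"dy": 0,"dz": -1,"roll": 2.4,"claw": 0.4}
    - {"dx": 0,"dy": 0,"dz": -1,"roll": 3.6,"claw": 0.4}
    - {"dx": 0,"dy": 0,"dz": -1,"roll": 4.9,"claw": 0.4}
    - {"dx": 0,"dy": 0,"dz": -1,"roll": 4.9,"claw": 0.4}

```text
clock: 2.08
tcp_pos: [0.4848, -0.19, 0.1461]
orientation: [-0.0, 0.257, 0.966, 0.0]
wrist_force: [0.1, 0.4, -0.0]
finger_gap: 0.0597
grip_force: 0.0
```

send_rows:
  increments:
    - {"dx": 0.08,"dy": 0,"dz": -1.5,"roll": 0,"claw": 0.4}
    - {"dx": 0.08,"dy": 0,"dz": -3,"roll": 0,"claw": 0.4}
    - {"dx": 0.08,"dy": 0,"dz": -4.3,"roll": 0,"claw": 0.4}
    - {"dx": 0.08,"dy": 0,"dz": -5.1,"roll": 0,"claw": 0.4}
    - {"dx": 0.08,"dy": 0,"dz": -5.5,"roll": 0,"claw": 0.4}

```text
clock: 2.7
tcp_pos: [0.4862, -0.1898, 0.0076]
orientation: [-0.001, 0.258, 0.966, 0.0]
wrist_force: [0.4, 0.3, 0.5]
finger_gap: 0.0599
grip_force: 0.0
```

send_rows:
  increments:
    - {"dx": 0,"dy": 0,"dz": 0,"roll": 0,"claw": 0.4}
    - {"dx": 0,"dy": 0,"dz": 0,"roll": 0,"claw": -0.1}
    - {"dx": 0,"dy": 0,"dz": 0,"roll": 0,"claw": -0.6}
    - {"dx": 0,"dy": 0,"dz": 0,"roll": 0,"claw": -0.8}
    - {"dx": 0,"dy": 0,"dz": 0,"roll": 0,"claw": -0.8}

```text
clock: 3.32
tcp_pos: [0.4877, -0.1908, 0.01]
orientation: [0.001, 0.256, 0.967, -0.0]
wrist_force: [-0.8, -0.1, 6.8]
finger_gap: 0.0227
grip_force: 50.1
```

send_rows:
  increments:
    - {"dx": 0,"dy": 0,"dz": 0.4,"roll": 0,"claw": -0.8}
    - {"dx": 0,"dy": 0,"dz": 1.2,"roll": 0,"claw": -0.8}
    - {"dx": 0,"dy": 0,"dz": 2.4,"roll": 0,"claw": -0.8}
    - {"dx": 0,"dy": 0,"dz": 3.4,"roll": 0,"claw": -0.8}
    - {"dx": 0,"dy": 0,"dz": 3.8,"roll": 0,"claw": -0.8}

```text
clock: 3.95
tcp_pos: [0.4875, -0.1903, 0.1053]
orientation: [0.001, 0.256, 0.967, -0.0]
wrist_force: [0.5, -0.1, -3.4]
finger_gap: 0.0229
grip_force: 49.4
```

send_rows:
  increments:
    - {"dx": 0.7,"dy": 0.6,"dz": 0,"roll": 0,"claw": -0.8}
    - {"dx": 2.2,"dy": 1.9,"dz": 0,"roll": 0,"claw": -0.8}
    - {"dx": 4,"dy": 3.5,"dz": 0,"roll": 0,"claw": -0.8}
    - {"dx": 5.3,"dy": 4.6,"dz": 0,"roll": 0,"claw": -0.8}
    - {"dx": 5.75,"dy": 5,"dz": 0,"roll": 0,"claw": -0.8}

```text
clock: 4.58
tcp_pos: [0.6316, -0.063, 0.1025]
orientation: [-0.001, 0.255, 0.967, 0.0]
wrist_force: [-1.1, 0.2, -3.1]
finger_gap: 0.0224
grip_force: 49.7
```

```bash
python3 - <<'E'
from h import *
c=read_camera('side'); cv2.imwrite('pics/s1.png',cv2.resize(c['image'][120:330,180:420],(800,700))[:600])
print(get_state()['tcp_pos'],get_state()['finger_gap'])
E
```

```text
[ 0.63207738 -0.0626623   0.10255143] 0.02301497813104196
```

View pics/s1.png

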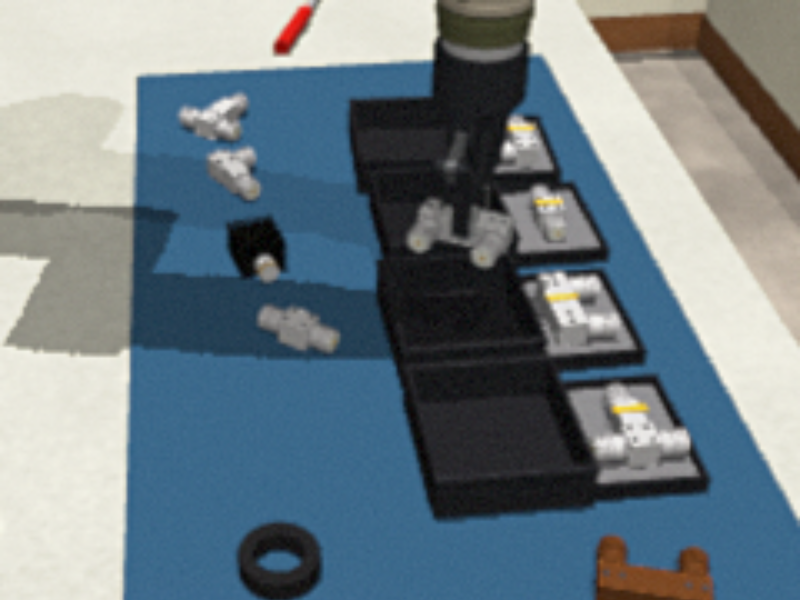

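send_rows:
  increments:
    - {"dx": 0,"dy": 0,"dz": -0.8,"roll": 0,"claw": -0.8}
    - {"dx": 0,"dy": -0.1,"dz": -1.8,"roll": 0,"claw": -0.8}
    - {"dx": 0,"dy": -0.1,"dz": -2.7,"roll": 0,"claw": -0.8}
    - {"dx": 0,"dy": -0.1,"dz": -3.2,"roll": 0,"claw": -0.8}
    - {"dx": 0,"dy": -0.1,"dz": -3.45,"roll": 0,"claw": -0.8}

```text
clock: 5.25
tcp_pos: [0.6297, -0.0681, 0.0168]
orientation: [-0.001, 0.257, 0.967, -0.0]
wrist_force: [0.2, -0.3, -2.4]
finger_gap: 0.0226
grip_force: 49.7
```

send_rows:
  increments:
    - {"dx": 0,"dy": 0,"dz": -0.04,"roll": 0,"claw": -0.8}
    - {"dx": 0,"dy": 0,"dz": -0.08,"roll": 0,"claw": -0.8}
    - {"dx": 0,"dy": 0,"dz": -0.1,"roll": 0,"claw": -0.8}
    - {"dx": 0,"dy": 0,"dz": -0.1,"roll": 0,"claw": -0.8}
    - {"dx": 0,"dy": 0,"dz": -0.1,"roll": 0,"claw": -0.8}

```text
clock: 5.88
tcp_pos: [0.6308, -0.0676, 0.0153]
orientation: [0.0, 0.256, 0.967, 0.0]
wrist_force: [-0.6, 0.1, -2.2]
finger_gap: 0.0231
grip_force: 49.7
```

Still carrying weight; a touch lower, then release gently and rise.

send_rows:
  increments:
    - {"dx": 0,"dy": 0,"dz": -0.05,"roll": 0,"claw": -0.8}
    - {"dx": 0,"dy": 0,"dz": -0.1,"roll": 0,"claw": -0.8}
    - {"dx": 0,"dy": 0,"dz": -0.1,"roll": 0,"claw": -0.8}
    - {"dx": 0,"dy": 0,"dz": -0.1,"roll": 0,"claw": -0.4}
    - {"dx": 0,"dy": 0,"dz": -0.1,"roll": 0,"claw": 0}

```text
clock: 6.5
tcp_pos: [0.631, -0.0677, 0.0128]
orientation: [0.0, 0.256, 0.967, 0.0]
wrist_force: [0.8, 0.4, 0.6]
finger_gap: 0.0415
grip_force: 0.0
```

send_rows:
  increments:
    - {"dx": 0,"dy": 0,"dz": 0,"roll": 0,"claw": 0}
    - {"dx": 0,"dy": 0,"dz": 0.6,"roll": 0,"claw": 0}
    - {"dx": 0,"dy": 0,"dz": 1.8,"roll": 0,"claw": 0}
    - {"dx": 0,"dy": 0,"dz": 3.2,"roll": 0,"claw": 0.2}
    - {"dx": 0,"dy": 0,"dz": 4,"roll": 0,"claw": 0.4}

```text
clock: 7.12
tcp_pos: [0.6319, -0.0679, 0.1159]
orientation: [0.002, 0.256, 0.967, 0.0]
wrist_force: [0.5, 1.1, -0.8]
finger_gap: 0.0598
grip_force: 0.0
```

send_rows:
  increments:
    - {"dx": -0.8,"dy": 0,"dz": 0,"roll": -0.3,"claw": 0.4}
    - {"dx": -2.4,"dy": 0,"dz": 0,"roll": -0.6,"claw": 0.4}
    - {"dx": -4.2,"dy": -0.1,"dz": 0,"roll": -0.9,"claw": 0.4}
    - {"dx": -5.5,"dy": -0.1,"dz": 0,"roll": -0.9,"claw": 0.4}
    - {"dx": -5.86,"dy": -0.1,"dz": 0,"roll": -0.9,"claw": 0.4}

```text
clock: 7.75
tcp_pos: [0.4827, -0.07, 0.1136]
orientation: [0.0, 0.317, 0.949, 0.0]
wrist_force: [-0.5, -0.3, 0.2]
finger_gap: 0.0598
grip_force: 0.0
```

send_rows:
  increments:
    - {"dx": 0,"dy": 0,"dz": -0.8,"roll": 0,"claw": 0.4}
    - {"dx": 0,"dy": 0,"dz": -2,"roll": 0,"claw": 0.4}
    - {"dx": 0,"dy": 0,"dz": -3.2,"roll": 0,"claw": 0.4}
    - {"dx": 0,"dy": 0,"dz": -3.9,"roll": 0,"claw": 0.4}
    - {"dx": 0,"dy": 0,"dz": -4.25,"roll": 0,"claw": 0.4}

```text
clock: 8.38
tcp_pos: [0.485, -0.0703, 0.0059]
orientation: [0.0, 0.316, 0.949, 0.0]
wrist_force: [-0.4, -1.2, -0.3]
finger_gap: 0.0598
grip_force: 0.0
```

send_rows:
  increments:
    - {"dx": 0,"dy": 0,"dz": 0.14,"roll": 0,"claw": 0.2}
    - {"dx": 0,"dy": 0,"dz": 0.14,"roll": 0,"claw": -0.2}
    - {"dx": 0,"dy": 0,"dz": 0.14,"roll": 0,"claw": -0.6}
    - {"dx": 0,"dy": 0,"dz": 0.14,"roll": 0,"claw": -0.8}
    - {"dx": 0,"dy": 0,"dz": 0.14,"roll": 0,"claw": -0.8}

```text
clock: 9.0
tcp_pos: [0.4854, -0.0706, 0.0111]
orientation: [0.001, 0.316, 0.949, 0.0]
wrist_force: [0.4, -0.4, 6.4]
finger_gap: 0.0226
grip_force: 50.0
```

send_rows:
  increments:
    - {"dx": 0,"dy": 0,"dz": 0.3,"roll": 0,"claw": -0.8}
    - {"dx": 0,"dy": 0,"dz": 1.2,"roll": 0,"claw": -0.8}
    - {"dx": 0,"dy": 0,"dz": 2.4,"roll": 0,"claw": -0.8}
    - {"dx": 0,"dy": 0,"dz": 3.4,"roll": 0,"claw": -0.8}
    - {"dx": 0,"dy": 0,"dz": 3.8,"roll": 0,"claw": -0.8}

```text
clock: 9.62
tcp_pos: [0.4849, -0.0703, 0.1064]
orientation: [0.001, 0.316, 0.949, 0.0]
wrist_force: [0.1, 0.4, -1.4]
finger_gap: 0.0226
grip_force: 49.1
```

send_rows:
  increments:
    - {"dx": 0.8,"dy": 0.8,"dz": 0,"roll": 0,"claw": -0.8}
    - {"dx": 2.4,"dy": 2.3,"dz": 0,"roll": 0,"claw": -0.8}
    - {"dx": 4.1,"dy": 4,"dz": 0,"roll": 0,"claw": -0.8}
    - {"dx": 5.5,"dy": 5.3,"dz": 0,"roll": 0,"claw": -0.8}
    - {"dx": 6.1,"dy": 5.9,"dz": 0,"roll": 0,"claw": -0.8}

```text
clock: 10.25
tcp_pos: [0.6377, 0.0794, 0.1035]
orientation: [-0.0, 0.315, 0.949, 0.0]
wrist_force: [1.5, -0.6, -1.1]
finger_gap: 0.0229
grip_force: 49.4
```

send_rows:
  increments:
    - {"dx": 0,"dy": 0,"dz": -0.6,"roll": 0,"claw": -0.8}
    - {"dx": 0,"dy": 0,"dz": -1.6,"roll": 0,"claw": -0.8}
    - {"dx": 0,"dy": 0,"dz": -2.6,"roll": 0,"claw": -0.8}
    - {"dx": 0,"dy": 0,"dz": -3.2,"roll": 0,"claw": -0.8}
    - {"dx": 0,"dy": 0,"dz": -3.5,"roll": 0,"claw": -0.8}

```text
clock: 10.88
tcp_pos: [0.6352, 0.0768, 0.0158]
orientation: [-0.001, 0.317, 0.949, -0.0]
wrist_force: [0.1, 0.9, -1.5]
finger_gap: 0.0228
grip_force: 49.4
```

send_rows:
  increments:
    - {"dx": 0,"dy": 0,"dz": -0.06,"roll": 0,"claw": -0.8}
    - {"dx": 0,"dy": 0,"dz": -0.12,"roll": 0,"claw": -0.8}
    - {"dx": 0,"dy": 0,"dz": -0.16,"roll": 0,"claw": -0.8}
    - {"dx": 0,"dy": 0,"dz": -0.16,"roll": 0,"claw": -0.4}
    - {"dx": 0,"dy": 0,"dz": -0.16,"roll": 0,"claw": 0}

```text
clock: 11.5
tcp_pos: [0.6372, 0.0774, 0.0139]
orientation: [0.001, 0.316, 0.949, 0.0]
wrist_force: [0.6, -0.6, -0.3]
finger_gap: 0.0417
grip_force: 0.0
```

send_rows:
  increments:
    - {"dx": 0,"dy": 0,"dz": 0,"roll": 0,"claw": 0}
    - {"dx": 0,"dy": 0,"dz": 0.6,"roll": 0,"claw": 0}
    - {"dx": 0,"dy": 0,"dz": 1.8,"roll": 0,"claw": 0}
    - {"dx": 0,"dy": 0,"dz": 3.2,"roll": 0,"claw": 0.2}
    - {"dx": 0,"dy": 0,"dz": 4,"roll": 0,"claw": 0.4}

```text
clock: 12.12
tcp_pos: [0.6379, 0.0774, 0.1167]
orientation: [0.002, 0.316, 0.949, 0.001]
wrist_force: [0.7, -0.7, -0.1]
finger_gap: 0.0597
grip_force: 0.0
```

send_rows:
  increments:
    - {"dx": -1,"dy": 0.6,"dz": 0,"roll": -0.6,"claw": 0.4}
    - {"dx": -3,"dy": 1.8,"dz": 0,"roll": -1.4,"claw": 0.4}
    - {"dx": -5.2,"dy": 3.2,"dz": 0,"roll": -2.2,"claw": 0.4}
    - {"dx": -7.1,"dy": 4.4,"dz": 0,"roll": -2.8,"claw": 0.4}
    - {"dx": -7.7,"dy": 4.76,"dz": 0,"roll": -2.8,"claw": 0.4}

```text
clock: 12.75
tcp_pos: [0.4412, 0.1976, 0.1143]
orientation: [-0.0, 0.493, 0.87, -0.0]
wrist_force: [0.0, 0.5, 1.0]
finger_gap: 0.0598
grip_force: 0.0
```

send_rows:
  increments:
    - {"dx": 0,"dy": 0,"dz": -0.8,"roll": 0,"claw": 0.4}
    - {"dx": 0,"dy": 0,"dz": -2,"roll": 0,"claw": 0.4}
    - {"dx": 0,"dy": 0,"dz": -2.4,"roll": 0,"claw": 0.4}
    - {"dx": 0,"dy": 0,"dz": -2.4,"roll": 0,"claw": 0.4}
    - {"dx": 0,"dy": 0,"dz": -2.4,"roll": 0,"claw": 0.4}

```text
clock: 13.38
tcp_pos: [0.4453, 0.1964, 0.0543]
orientation: [0.001, 0.495, 0.869, 0.001]
wrist_force: [0.2, 0.1, -0.2]
finger_gap: 0.0596
grip_force: 0.0
```

```bash
python3 - <<'E'
from h import *
c=read_camera('side'); cv2.imwrite('pics/s2.png',cv2.resize(c['image'][140:260,215:375],(800,600)))
print(get_state()['tcp_pos'],get_state()['orientation'])
for n,p in dict(e=(.4446,.1964,.026)).items(): q=proj(c,p); print(q,((q[0]-215)*5,(q[1]-140)*5))
E
```

```text
[0.44529005 0.19645242 0.05435394] [7.01165527e-04 4.94688507e-01 8.69069799e-01 6.88073621e-04]
(np.float64(250.47808373080048), np.float64(168.66692408589813)) (np.float64(177.3904186540024), np.float64(143.33462042949066))
```

View pics/s2.png

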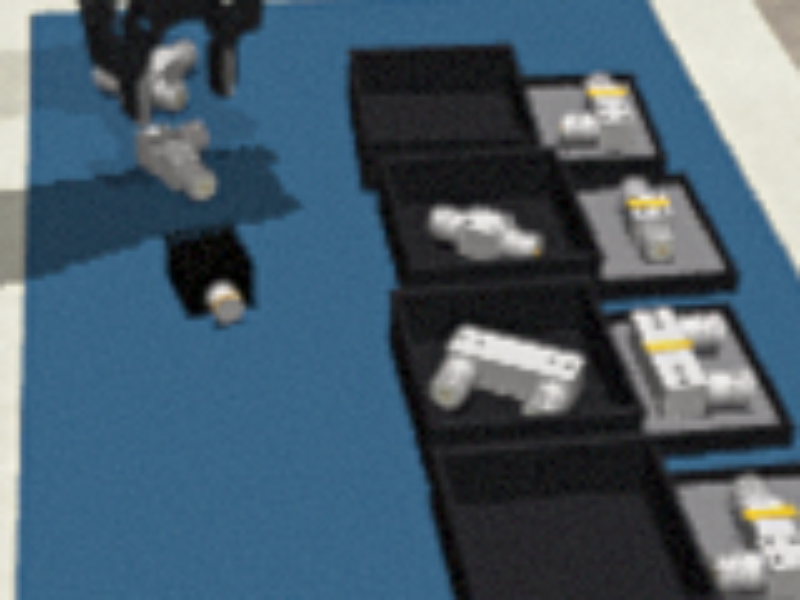

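send_rows:
  increments:
    - {"dx": 0,"dy": 0,"dz": -0.6,"roll": 0,"claw": 0.4}
    - {"dx": 0,"dy": 0,"dz": -1.2,"roll": 0,"claw": 0.4}
    - {"dx": 0,"dy": 0,"dz": -1.6,"roll": 0,"claw": 0.4}
    - {"dx": 0,"dy": 0,"dz": -1.75,"roll": 0,"claw": 0.4}
    - {"dx": 0,"dy": 0,"dz": -1.75,"roll": 0,"claw": 0.4}

```text
clock: 14.05
tcp_pos: [0.4439, 0.1963, 0.0092]
orientation: [-0.0, 0.495, 0.869, -0.0]
wrist_force: [0.4, -0.7, -0.4]
finger_gap: 0.0598
grip_force: 0.0
```

send_rows:
  increments:
    - {"dx": 0,"dy": 0,"dz": 0,"roll": 0,"claw": 0.2}
    - {"dx": 0,"dy": 0,"dz": 0,"roll": 0,"claw": -0.2}
    - {"dx": 0,"dy": 0,"dz": 0,"roll": 0,"claw": -0.6}
    - {"dx": 0,"dy": 0,"dz": 0,"roll": 0,"claw": -0.9}
    - {"dx": 0,"dy": 0,"dz": 0,"roll": 0,"claw": -0.9}

```text
clock: 14.68
tcp_pos: [0.4444, 0.1963, 0.0101]
orientation: [0.0, 0.495, 0.869, 0.0]
wrist_force: [-1.5, -1.0, 6.0]
finger_gap: 0.0187
grip_force: 49.7
```

send_rows:
  increments:
    - {"dx": 0,"dy": 0,"dz": 0.3,"roll": 0,"claw": -0.9}
    - {"dx": 0,"dy": 0,"dz": 1.2,"roll": 0,"claw": -0.9}
    - {"dx": 0,"dy": 0,"dz": 2.4,"roll": 0,"claw": -0.9}
    - {"dx": 0,"dy": 0,"dz": 3.4,"roll": 0,"claw": -0.9}
    - {"dx": 0,"dy": 0,"dz": 3.8,"roll": 0,"claw": -0.9}

```text
clock: 15.3
tcp_pos: [0.4449, 0.1966, 0.106]
orientation: [0.001, 0.495, 0.869, 0.001]
wrist_force: [0.1, 1.3, -2.2]
finger_gap: 0.019
grip_force: 49.1
```

send_rows:
  increments:
    - {"dx": 0.9,"dy": 0.1,"dz": 0,"roll": 0,"claw": -0.9}
    - {"dx": 2.7,"dy": 0.4,"dz": 0,"roll": 0,"claw": -0.9}
    - {"dx": 4.8,"dy": 0.7,"dz": 0,"roll": 0,"claw": -0.9}
    - {"dx": 6.5,"dy": 1,"dz": 0,"roll": 0,"claw": -0.9}
    - {"dx": 7.15,"dy": 1.1,"dz": 0,"roll": 0,"claw": -0.9}

```text
clock: 15.92
tcp_pos: [0.6249, 0.2239, 0.1028]
orientation: [-0.0, 0.495, 0.869, -0.0]
wrist_force: [-0.0, -0.6, -1.7]
finger_gap: 0.0187
grip_force: 49.4
```

send_rows:
  increments:
    - {"dx": 0,"dy": 0,"dz": -0.6,"roll": 0,"claw": -0.9}
    - {"dx": 0,"dy": 0,"dz": -1.6,"roll": 0,"claw": -0.9}
    - {"dx": 0,"dy": 0,"dz": -2.6,"roll": 0,"claw": -0.9}
    - {"dx": 0,"dy": 0,"dz": -3.2,"roll": 0,"claw": -0.9}
    - {"dx": 0,"dy": 0,"dz": -3.5,"roll": 0,"claw": -0.9}

```text
clock: 16.55
tcp_pos: [0.6212, 0.2236, 0.0155]
orientation: [-0.001, 0.495, 0.869, -0.001]
wrist_force: [-0.0, 0.3, -1.7]
finger_gap: 0.0188
grip_force: 49.4
```

send_rows:
  increments:
    - {"dx": 0,"dy": 0,"dz": -0.06,"roll": 0,"claw": -0.9}
    - {"dx": 0,"dy": 0,"dz": -0.12,"roll": 0,"claw": -0.9}
    - {"dx": 0,"dy": 0,"dz": -0.14,"roll": 0,"claw": -0.9}
    - {"dx": 0,"dy": 0,"dz": -0.14,"roll": 0,"claw": -0.9}
    - {"dx": 0,"dy": 0,"dz": -0.14,"roll": 0,"claw": -0.9}

```text
clock: 17.18
tcp_pos: [0.6234, 0.2239, 0.0142]
orientation: [0.0, 0.495, 0.869, 0.0]
wrist_force: [-0.1, -0.5, -0.9]
finger_gap: 0.019
grip_force: 49.6
```

send_rows:
  increments:
    - {"dx": 0,"dy": 0,"dz": -0.04,"roll": 0,"claw": -0.9}
    - {"dx": 0,"dy": 0,"dz": -0.04,"roll": 0,"claw": -0.6}
    - {"dx": 0,"dy": 0,"dz": -0.04,"roll": 0,"claw": -0.3}
    - {"dx": 0,"dy": 0,"dz": -0.04,"roll": 0,"claw": 0}
    - {"dx": 0,"dy": 0,"dz": -0.04,"roll": 0,"claw": 0}

```text
clock: 17.8
tcp_pos: [0.6229, 0.2238, 0.0124]
orientation: [-0.0, 0.495, 0.869, -0.0]
wrist_force: [0.7, -0.4, -0.2]
finger_gap: 0.0428
grip_force: 0.0
```

send_rows:
  increments:
    - {"dx": 0,"dy": 0,"dz": 0,"roll": 0,"claw": 0}
    - {"dx": 0,"dy": 0,"dz": 0.6,"roll": 0,"claw": 0}
    - {"dx": 0,"dy": 0,"dz": 1.8,"roll": 0,"claw": 0}
    - {"dx": 0,"dy": 0,"dz": 3.2,"roll": 0,"claw": 0.2}
    - {"dx": 0,"dy": 0,"dz": 4,"roll": 0,"claw": 0.4}

```text
clock: 18.42
tcp_pos: [0.6242, 0.2242, 0.1161]
orientation: [0.001, 0.495, 0.869, 0.001]
wrist_force: [-0.0, 0.3, -0.6]
finger_gap: 0.06
grip_force: 0.0
```

send_rows:
  increments:
    - {"dx": -0.9,"dy": 0.5,"dz": 0,"roll": 1.2,"claw": 0.4}
    - {"dx": -2.8,"dy": 1.7,"dz": 0,"roll": 2.4,"claw": 0.4}
    - {"dx": -4.9,"dy": 3,"dz": 0,"roll": 3.6,"claw": 0.4}
    - {"dx": -6.8,"dy": 4.2,"dz": 0,"roll": 4.8,"claw": 0.4}
    - {"dx": -7.45,"dy": 4.55,"dz": 0,"roll": 6,"claw": 0.4}

```text
clock: 19.05
tcp_pos: [0.4338, 0.339, 0.1139]
orientation: [-0.0, 0.094, 0.996, 0.0]
wrist_force: [0.2, 0.6, 0.6]
finger_gap: 0.06
grip_force: 0.0
```

send_rows:
  increments:
    - {"dx": 0,"dy": 0,"dz": 0,"roll": 1.2,"claw": 0.4}
    - {"dx": 0,"dy": 0,"dz": 0,"roll": 2.4,"claw": 0.4}
    - {"dx": 0,"dy": 0,"dz": 0,"roll": 3.6,"claw": 0.4}
    - {"dx": 0,"dy": 0,"dz": 0,"roll": 4.8,"claw": 0.4}
    - {"dx": 0,"dy": 0,"dz": 0,"roll": 6,"claw": 0.4}

```text
clock: 19.68
tcp_pos: [0.437, 0.3378, 0.1138]
orientation: [0.001, -0.318, 0.948, 0.0]
wrist_force: [1.2, -0.3, 0.1]
finger_gap: 0.0601
grip_force: 0.0
```

send_rows:
  increments:
    - {"dx": 0,"dy": 0,"dz": -0.5,"roll": 0.8,"claw": 0.4}
    - {"dx": 0,"dy": 0,"dz": -1.4,"roll": 1.65,"claw": 0.4}
    - {"dx": 0,"dy": 0,"dz": -2.2,"roll": 1.65,"claw": 0.4}
    - {"dx": 0,"dy": 0,"dz": -2.4,"roll": 1.65,"claw": 0.4}
    - {"dx": 0,"dy": 0,"dz": -2.4,"roll": 1.65,"claw": 0.4}

```text
clock: 20.3
tcp_pos: [0.4369, 0.3377, 0.0532]
orientation: [0.0, -0.422, 0.907, 0.0]
wrist_force: [0.4, 0.1, -0.8]
finger_gap: 0.0599
grip_force: 0.0
```

```bash
python3 - <<'E'
from h import *
c=read_camera('side'); cv2.imwrite('pics/s3.png',cv2.resize(c['image'][130:230,215:348],(800,600)))
s=get_state();print(s['tcp_pos'],np.degrees(2*np.arctan2(s['orientation'][2],s['orientation'][1])),s['joint_pos'])
E
```

```text
[0.4372154  0.33792068 0.0535858 ] 229.9145595755367 [ 5.12654235e-01  3.87169639e-01 -3.06408246e-01  8.75965520e-01
  9.61762441e-05 -3.58519114e-01]
```

View pics/s3.png

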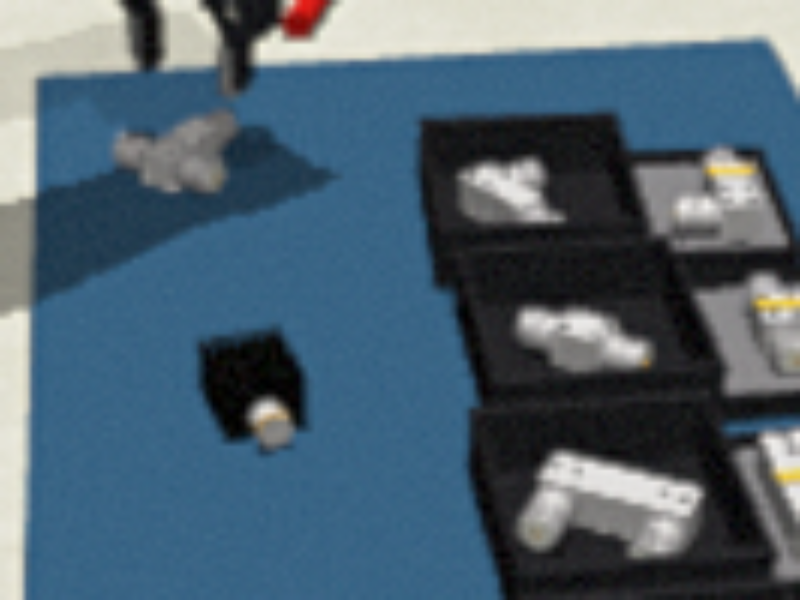

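The elbow lies in the far bin (≈510,190), and the fingers stand over the tee (≈175,150). Grasp the tee.

send_rows:
  increments:
    - {"dx": 0,"dy": 0,"dz": -0.6,"roll": 0,"claw": 0.4}
    - {"dx": 0,"dy": 0,"dz": -1.2,"roll": 0,"claw": 0.4}
    - {"dx": 0,"dy": 0,"dz": -1.6,"roll": 0,"claw": 0.4}
    - {"dx": 0,"dy": 0,"dz": -1.75,"roll": 0,"claw": 0.4}
    - {"dx": 0,"dy": 0,"dz": -1.75,"roll": 0,"claw": 0.4}

```text
clock: 20.98
tcp_pos: [0.4364, 0.3374, 0.0084]
orientation: [-0.0, -0.422, 0.907, -0.0]
wrist_force: [-0.8, 0.3, 0.7]
finger_gap: 0.0598
grip_force: 0.0
```

send_rows:
  increments:
    - {"dx": 0,"dy": 0,"dz": 0,"roll": 0,"claw": 0.2}
    - {"dx": 0,"dy": 0,"dz": 0,"roll": 0,"claw": -0.2}
    - {"dx": 0,"dy": 0,"dz": 0,"roll": 0,"claw": -0.6}
    - {"dx": 0,"dy": 0,"dz": 0,"roll": 0,"claw": -0.9}
    - {"dx": 0,"dy": 0,"dz": 0,"roll": 0,"claw": -0.9}

```text
clock: 21.6
tcp_pos: [0.4372, 0.3377, 0.0095]
orientation: [0.001, -0.422, 0.907, -0.0]
wrist_force: [0.3, -1.2, 5.5]
finger_gap: 0.0191
grip_force: 49.4
```

send_rows:
  increments:
    - {"dx": 0,"dy": 0,"dz": 0.3,"roll": 0,"claw": -0.9}
    - {"dx": 0,"dy": 0,"dz": 1.2,"roll": 0,"claw": -0.9}
    - {"dx": 0,"dy": 0,"dz": 2.4,"roll": 0,"claw": -0.9}
    - {"dx": 0,"dy": 0,"dz": 3.4,"roll": 0,"claw": -0.9}
    - {"dx": 0,"dy": 0,"dz": 3.8,"roll": 0,"claw": -0.9}

```text
clock: 22.22
tcp_pos: [0.437, 0.338, 0.105]
orientation: [0.001, -0.422, 0.907, 0.0]
wrist_force: [0.8, 0.1, -3.2]
finger_gap: 0.0188
grip_force: 48.9
```

send_rows:
  increments:
    - {"dx": 0.3,"dy": -0.7,"dz": 0,"roll": 0,"claw": -0.9}
    - {"dx": 0.8,"dy": -2.2,"dz": 0,"roll": 0,"claw": -0.9}
    - {"dx": 1.4,"dy": -3.9,"dz": 0,"roll": 0,"claw": -0.9}
    - {"dx": 2,"dy": -5.6,"dz": 0,"roll": 0,"claw": -0.9}
    - {"dx": 2.6,"dy": -7.3,"dz": 0,"roll": 0,"claw": -0.9}

```text
clock: 22.85
tcp_pos: [0.501, 0.1526, 0.1023]
orientation: [-0.001, -0.422, 0.907, 0.0]
wrist_force: [0.8, 0.2, -2.8]
finger_gap: 0.0189
grip_force: 48.9
```

send_rows:
  increments:
    - {"dx": 0.6,"dy": -1.7,"dz": 0,"roll": 0,"claw": -0.9}
    - {"dx": 1.2,"dy": -3.4,"dz": 0,"roll": 0,"claw": -0.9}
    - {"dx": 1.8,"dy": -5.1,"dz": 0,"roll": 0,"claw": -0.9}
    - {"dx": 2.4,"dy": -6.8,"dz": 0,"roll": 0,"claw": -0.9}
    - {"dx": 3,"dy": -8.5,"dz": 0,"roll": 0,"claw": -0.9}

```text
clock: 23.48
tcp_pos: [0.5756, -0.0596, 0.1021]
orientation: [-0.001, -0.422, 0.907, 0.001]
wrist_force: [2.0, -0.4, -2.9]
finger_gap: 0.0186
grip_force: 48.9
```

send_rows:
  increments:
    - {"dx": 0.6,"dy": -1.7,"dz": 0,"roll": 0,"claw": -0.9}
    - {"dx": 1.3,"dy": -3.4,"dz": 0,"roll": 0,"claw": -0.9}
    - {"dx": 2,"dy": -5,"dz": 0,"roll": 0,"claw": -0.9}
    - {"dx": 2.3,"dy": -6.1,"dz": 0,"roll": 0,"claw": -0.9}
    - {"dx": 2.4,"dy": -6.5,"dz": 0,"roll": 0,"claw": -0.9}

```text
clock: 24.1
tcp_pos: [0.6354, -0.2223, 0.1016]
orientation: [-0.001, -0.421, 0.907, 0.001]
wrist_force: [0.1, -0.0, -2.9]
finger_gap: 0.0189
grip_force: 49.0
```

```bash
python3 - <<'E'
from h import *
c=read_camera('side'); cv2.imwrite('pics/s4.png',cv2.resize(c['image'][160:310,230:430],(800,600)))
s=get_state();print(s['tcp_pos'],s['wrist_force'])
E
```

```text
[ 0.63563901 -0.2224745   0.10187276] [ 1.4454301  -0.34027416 -1.91447776]
```

View pics/s4.png

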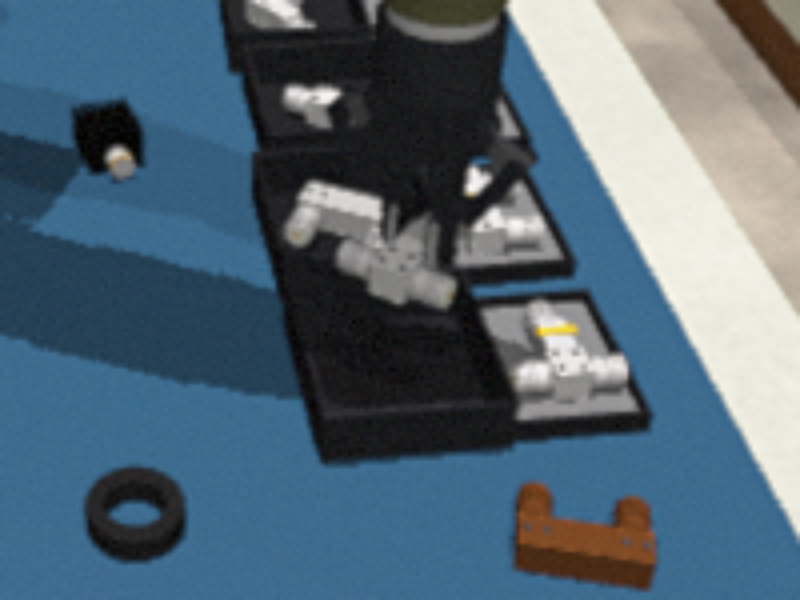

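send_rows:
  increments:
    - {"dx": 0,"dy": 0,"dz": -0.6,"roll": 0,"claw": -0.9}
    - {"dx": 0,"dy": 0,"dz": -1.6,"roll": 0,"claw": -0.9}
    - {"dx": 0,"dy": 0,"dz": -2.5,"roll": 0,"claw": -0.9}
    - {"dx": 0,"dy": 0,"dz": -3.1,"roll": 0,"claw": -0.9}
    - {"dx": 0,"dy": 0,"dz": -3.4,"roll": 0,"claw": -0.9}

```text
clock: 24.78
tcp_pos: [0.6358, -0.2186, 0.0173]
orientation: [-0.001, -0.422, 0.906, 0.001]
wrist_force: [-0.2, -0.1, -2.2]
finger_gap: 0.0189
grip_force: 49.0
```

send_rows:
  increments:
    - {"dx": 0,"dy": 0,"dz": -0.06,"roll": 0,"claw": -0.9}
    - {"dx": 0,"dy": 0,"dz": -0.12,"roll": 0,"claw": -0.9}
    - {"dx": 0,"dy": 0,"dz": -0.14,"roll": 0,"claw": -0.9}
    - {"dx": 0,"dy": 0,"dz": -0.16,"roll": 0,"claw": -0.9}
    - {"dx": 0,"dy": 0,"dz": -0.16,"roll": 0,"claw": -0.9}

```text
clock: 25.4
tcp_pos: [0.6368, -0.22, 0.0151]
orientation: [0.0, -0.422, 0.907, -0.0]
wrist_force: [0.1, -0.0, -2.2]
finger_gap: 0.019
grip_force: 49.0
```

send_rows:
  increments:
    - {"dx": 0,"dy": 0,"dz": -0.06,"roll": 0,"claw": -0.9}
    - {"dx": 0,"dy": 0,"dz": -0.1,"roll": 0,"claw": -0.9}
    - {"dx": 0,"dy": 0,"dz": -0.1,"roll": 0,"claw": -0.6}
    - {"dx": 0,"dy": 0,"dz": -0.1,"roll": 0,"claw": -0.3}
    - {"dx": 0,"dy": 0,"dz": -0.1,"roll": 0,"claw": 0}

```text
clock: 26.02
tcp_pos: [0.6369, -0.22, 0.0123]
orientation: [0.0, -0.422, 0.907, -0.0]
wrist_force: [0.2, 0.0, -0.9]
finger_gap: 0.0425
grip_force: 0.0
```

send_rows:
  increments:
    - {"dx": 0,"dy": 0,"dz": 0,"roll": 0,"claw": 0}
    - {"dx": 0,"dy": 0,"dz": 0.6,"roll": 0,"claw": 0}
    - {"dx": 0,"dy": 0,"dz": 1.8,"roll": 0,"claw": 0}
    - {"dx": 0,"dy": 0,"dz": 3.2,"roll": 0,"claw": 0}
    - {"dx": 0,"dy": 0,"dz": 4.5,"roll": 0,"claw": 0}

```text
clock: 26.65
tcp_pos: [0.637, -0.22, 0.1272]
orientation: [0.0, -0.422, 0.907, -0.001]
wrist_force: [0.9, -0.3, 0.3]
finger_gap: 0.0428
grip_force: 0.0
```

send_rows:
  increments:
    - {"dx": -1,"dy": -1.2,"dz": 0.5,"roll": 0,"claw": 0}
    - {"dx": -2.5,"dy": -2.6,"dz": 1,"roll": 0,"claw": 0}
    - {"dx": -4,"dy": -4,"dz": 1.5,"roll": 0,"claw": 0}
    - {"dx": -5.5,"dy": -5.4,"dz": 2,"roll": 0,"claw": 0}
    - {"dx": -6.5,"dy": -6.5,"dz": 2.5,"roll": 0,"claw": 0}

```text
clock: 27.28
tcp_pos: [0.4726, -0.3838, 0.1892]
orientation: [0.0, -0.421, 0.907, -0.001]
wrist_force: [-0.0, 0.1, -0.5]
finger_gap: 0.0431
grip_force: 0.0
```

send_rows:
  increments:
    - {"dx": -1,"dy": -0.5,"dz": 0,"roll": 0,"claw": 0}
    - {"dx": -2.5,"dy": -1,"dz": 0,"roll": 0,"claw": 0}
    - {"dx": -4,"dy": -1.5,"dz": 0,"roll": 0,"claw": 0}
    - {"dx": -5.5,"dy": -2,"dz": 0,"roll": 0,"claw": 0}
    - {"dx": -6.5,"dy": -2.4,"dz": 0,"roll": 0,"claw": 0}

```text
clock: 27.9
tcp_pos: [0.3102, -0.4429, 0.1887]
orientation: [-0.0, -0.421, 0.907, -0.001]
wrist_force: [-0.2, -0.0, -0.1]
finger_gap: 0.0425
grip_force: 0.0
```

```bash
python3 - <<'E'
from h import *
c=read_camera('top'); s=read_camera('side')
cv2.imwrite('pics/t5.png',cv2.resize(c['image'][60:220,90:390],(800,427),interpolation=cv2.INTER_CUBIC))
cv2.imwrite('pics/s5.png',cv2.resize(s['image'][135:310,225:415],(651,600),interpolation=cv2.INTER_CUBIC))
E
```

```text
(no output)
```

View pics/t5.png

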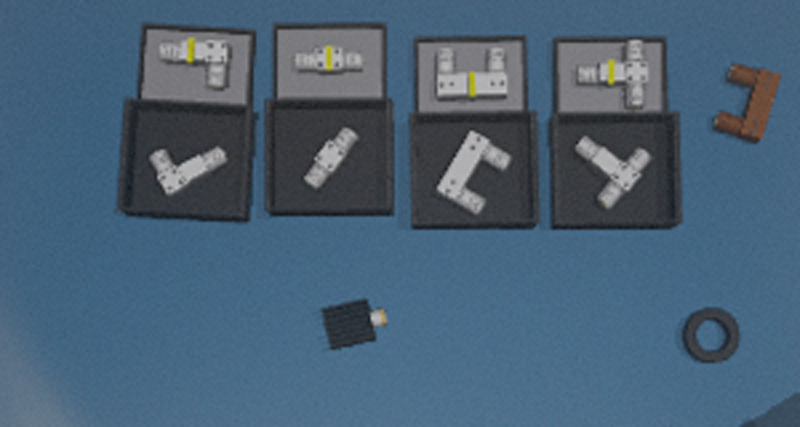

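View pics/s5.png

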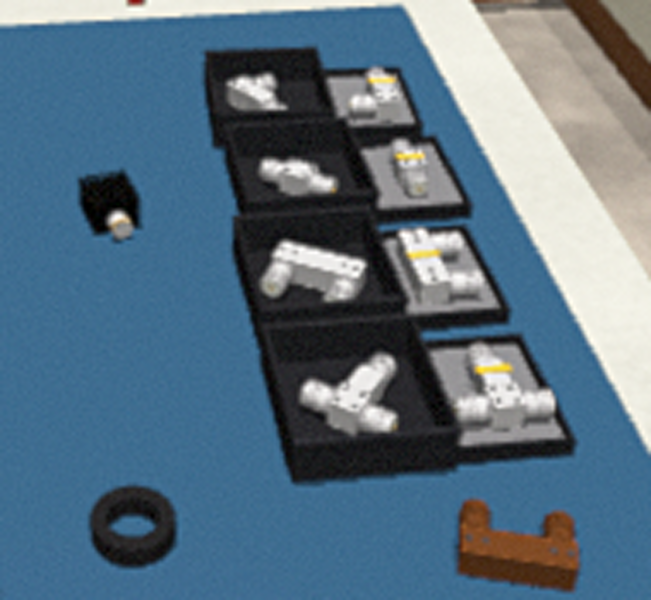

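All four adapters lie flat in their matching bins (top view ≈(185,170), (330,157), (472,173), (617,172)); the ferrite ring and dummy load have not moved.

```bash
python3 -c "
from workcell import hand_in; print(hand_in())"
```

```text
the job is handed in; nothing more can be done
None
```

All four adapters lie flat in the bins with matching samples, the ferrite ring and dummy load were left untouched, and the job was handed in at about 28 s; no verdict came back.

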